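Close the board holder on the espresso machine's control board

TASK

The espresso machine's control board lies on the board holder with one edge in the fixed jaw. With a fingertip, push the sliding jaw along its rods, over the notches it passes, until it clicks into the last notch, where its groove takes the board's free edge, and then back off: don't ram the jaw or squeeze the board. Don't grip or lift anything, and leave the board and everything else on the bench where it lies.

Things in the scene. Friction and masses are not known exactly. Their poses are not given: they have to be found in the camera images.
- holder: circuit-board holder screwed to the bench, 324 mm long along its y, 150 mm wide along its x; origin on the bench under its centre. Two 10 mm guide rods, tops 27 mm up, lie along its y, 48 mm either side of the middle. At +y stands the fixed jaw, 58 mm high, at -y a low end block, 34 mm high. Between the rods is a flat steel index strip with six rounded notches, 20 mm apart
- slide (a joint): travel of the sliding jaw along the holder's +y, m, growing towards board and fixed jaw; starts between -0.006 and 0.041. A sprung ball drops into notches at -0.020, 0, 0.020, 0.040, 0.060 and, last, 0.080 (home). Within 3 mm of a notch the jaw is drawn in by itself, the push drops to nothing and it centres to 1 mm. Sliding between notches takes 2 to 5 N, leaving a notch up to 15 N
- jaw: sliding jaw: a grey bar 150 mm long (holder's x), 16 mm thick (holder's y), 30 to 64 mm above the bench, a 13 mm round plunger cap 5 mm high on its top middle. On its +y side two lips reach out 6 mm with a groove between them, 43 to 51 mm up. Axes as the holder's; origin at bench height under the bar's middle. It moves along the holder's y only
- jaw_push (a point): middle of the flat outer face of the sliding jaw's bar (the holder's -y side, away from the board), 47 mm above the bench: the place to push. Nothing on the holder behind it is higher than 34 mm
- board: green control board, a loose 112 (x) x 130 (y) x 2 mm plate with parts up to 28 mm high, lying level on the holder's rests, underside 46 mm up, its +y edge in the fixed jaw's groove with 1.5 mm of play behind it. With the jaw home its lips reach 4 mm over the near edge, 2 mm short of the groove's bottom. Origin under the plate's centre, axes as the holder's
- tamper_mid (a point): steel coffee tamper standing on its 58 mm base, 92 mm tall, beside the holder; point 45 mm up on its axis
- screwdriver: screwdriver with a red 95 mm handle 26 mm thick, 190 mm long, lying beside the holder; origin under its middle, x axis from handle to tip
- wrench: flat steel spanner 160 mm long, 8 mm thick, lying beside the holder; origin under its middle, x axis from ring to jaw
- portafilter: bottomless steel portafilter on the bench: 70 mm round basket, 34 mm high, black handle reaching 180 mm towards its -y; origin under the basket's centre
- espresso_cup: white cup, 72 mm across, 58 mm high, handle towards its +y; origin under its centre
- milk_jug: steel milk jug, 80 mm across, 110 mm high, handle towards its +y; origin under its centre
- multimeter: black multimeter lying on its back, 150 x 75 x 45 mm; origin under its centre

How it is judged:
By the outcome, as a careful person would: the job done as asked, in the order asked, and still so for the second after the job is handed in, with the robot touching nothing.
It also fails if it takes over 42 s, if anything falls off the work surface, if the arm or the gripper's body presses on something with over 40 N, if the wrist force passes 120 N, or if a joint passes its speed limit or range.

ROBOT

A 7-joint arm with a two-finger parallel gripper is mounted at the origin on the work surface. World frame = base frame: x ahead of the robot, y to its left, z up, the work surface at z = 0. Lengths are in m, angles in rad, forces in N, time in s.
With the tool pointing down it reaches from about 0.35 to 0.9 m from the base axis. Payload 8.1 kg.
Tool frame: the origin (TCP) lies between the finger pads; the fingertips stand 17 mm ahead of it and the grasp point (between the pads) lies 2 mm behind it; z points along the fingers, x is the direction in which the jaws open and shut, and the axes are right-handed (so a half turn about z gives the same grasp; the last joint's range is limited). The gripper opens to 85 mm and grips with 20 to 120 N. Pads are 22 mm wide; open, the fingers measure 114 mm over their backs; the gripper's body (76 mm by 85 mm) begins 54 mm behind the grasp point. The pads swing forward as they close: fully open they stand 13 mm farther back than shut.
Start: joints at [-1.331, 0.434, 0.025, 1.573, -0.012, 1.134, -0.075], TCP at [0.21, 0.589, 0.248] pointing down, gripper open.
Joint ranges: [-2.62, 2.62], [-0.44, 2.09], [-1.27, 1.32], [0.08, 2.57], [-1.32, 4.46], [0.12, 2], [-2.74, 2.74]. Speed limits (rad/s): [2.22, 2.22, 3.01, 3.01, 3.14, 3.14, 3.14].

INTERFACE

Orientations are given as a rotation vector (axis times angle).
In Python, from station import r gives the robot as it stands.
- The arm moves only by the shell command python3 -m handwheel 'ROWS'. ROWS is JSON, a list of rows, each a list of 5 numbers: the gripper's target within -1 to 1 (fully open at 1, half-way at 0, shut at -1), then the shift along the tool's x, y, z in units of 50 mm (1.0 is 50 mm), then the turn about the tool's z in rad. A call has 1 to 20 rows; each row is the pose to reach, as a shift and turn from the pose commanded when the call began, along the tool's axes at that moment; what a row does not reach only later rows make up. A row lasts 1/10 s, in which the tool goes at most 50 mm and 8.59 degrees, less where a joint would pass 70% of its speed; a pose out of reach is approached as far as the arm can. A call with a gripper value outside its range is refused whole. The fingers move at their own pace and stop on an object; the grip force is fixed at half the most. Time passes only in rows, so rows that repeat a pose let the fingers close. It gives the time, the measured TCP pose, the force and the opening at its end, in the units of the state.
- r.get_state(): the state, without advancing time (a new reading comes with each control period).
- r.capture(name): name is "scene" or "top" or "wrist"; returns a dict with "img" (400x640x3 uint8, red, green, blue), "range_z" (400x640 float32, m along the optical axis (not along the pixel's ray), 0 where there is no reading), "K" (3x3 intrinsics, pixels), "T" (4x4, takes a point from camera to world coordinates). Camera axes: x right, y up, looking along -z (the intrinsics and any distortion apply to the point x, -y, -z); pixel columns grow to the right and rows downward; lengths in m; the calibration is good to about 2 mm. A picture is of the moment at which its call begins.
- r.finish_job(): hands the job in, once; it reports no verdict.
Trained networks look in a picture, given as the dict that the camera call returned (one of the last four; its "shot" number tells which), for a name from the list of things; names that differ only in an ending like _2 or _b are one class to them, and where a whole thing is asked for, a point or a joint stands for the part that bears it (a point fixed in the world has none). Each returns a list of dicts, best first, with "p" (0 to 1); they miss things now and then, are a little off and sometimes report something else, mostly with a low value. They report only what shows in the picture. A call takes as long as a camera call.
- r.cut_out(picture, label): "mask" (400x640 bool, what is visible of it) and "uv" ([column, row] in pixels, amid what is visible of it).
The state is a dict: "t": time; "qpos": joint angles; "dq": joint speeds; "joint_efforts": joint torques, N m; "tcp_pos": TCP position; "eef_rot": TCP orientation; "ft_force": force on the tool from outside, world axes, zero at the start; "moment": the same for the moment, N m; "gripper_width": finger opening in m.
Only numpy, scipy, OpenCV 4.12 (cv2) and the standard library are available. Lean on these libraries where they do the work, as an engineer would, in place of code of your own. Each camera call takes 0.05 s, during which the arm holds its last target. There are 200 camera calls.

## Working session

There is one attempt and no reset: what is moved stays moved. The work goes in short steps, Python scripts to look and compute and a shell command to move; the robot and the scene stay as the last step left them, time stands still between calls to the robot, and variables do not carry over. Pictures are saved under pics/ and viewed, about 8 in all and at most 12, crops included, and the job is handed in when it is done.

```bash
mkdir -p pics
cat > h.py <<'E'
import numpy as np, cv2
from station import r
from scipy.spatial.transform import Rotation as R
def pts(c):
    K=c["K"];z=c["range_z"];v,u=np.mgrid[0:400,0:640]
    P=np.stack([(u-K[0,2])/K[0,0]*z,-(v-K[1,2])/K[1,1]*z,-z],-1)
    W=P@c["T"][:3,:3].T+c["T"][:3,3]; W[z==0]=np.nan
    return W
E
python3 - <<'E'
from h import *
s=r.get_state();print({k:np.round(v,3) for k,v in s.items()})
print(R.from_rotvec(s["eef_rot"]).as_matrix().round(3))
a=[]
for n in ("scene","top"):
    c=r.capture(n);W=pts(c);a.append(c["img"])
    for l in ("holder","jaw","board","tamper_mid","screwdriver","wrench","portafilter","espresso_cup","milk_jug","multimeter"):
        for d in r.cut_out(c,l)[:1]:
            w=W[d["mask"]];w=w[~np.isnan(w[:,0])]
            print(n,l,round(d["p"],2),np.round(d["uv"]),len(w),np.median(w,0).round(3) if len(w) else "",w.min(0).round(3),w.max(0).round(3))
    np.save(n+"_W.npy",W)
cv2.imwrite("pics/a.png",cv2.resize(np.vstack(a)[:,:,::-1],(480,600)))
cv2.imwrite("pics/top.png",a[1][:,:,::-1])
E
```

```text
{'t': np.float64(0.0), 'qpos': array([-1.331,  0.435,  0.025,  1.574, -0.012,  1.134, -0.075]), 'dq': array([-0.002, -0.002, -0.   ,  0.   , -0.   ,  0.001, -0.   ]), 'joint_efforts': array([-1.0000e-03, -6.7047e+01,  1.0240e+00, -3.1621e+01,  1.5000e-02,
        1.2000e-02,  0.0000e+00]), 'tcp_pos': array([0.21 , 0.588, 0.248]), 'eef_rot': array([ 2.567e+00,  1.809e+00, -2.000e-03]), 'ft_force': array([0.337, 0.121, 0.473]), 'moment': array([ 0.01 , -0.006, -0.036]), 'gripper_width': np.float64(0.085)}
[[ 0.336  0.942 -0.   ]
 [ 0.942 -0.336 -0.002]
 [-0.002  0.    -1.   ]]
scene holder 0.91 [268. 215.] 2335 [ 0.586 -0.126  0.033] [ 0.439 -0.257 -0.004] [0.697 0.098 0.072]
scene jaw 0.74 [268. 214.] 649 [ 0.597 -0.123  0.054] [ 0.495 -0.165 -0.003] [ 0.655 -0.086  0.072]
scene board 0.86 [305. 192.] 1170 [ 0.544 -0.015  0.051] [ 0.395 -0.089 -0.001] [0.606 0.065 0.076]
scene tamper_mid 0.89 [301. 239.] 531 [ 0.696 -0.067  0.024] [ 0.635 -0.092 -0.002] [ 0.715 -0.038  0.092]
scene screwdriver 0.61 [269. 183.] 215 [ 0.445 -0.1    0.021] [ 0.376 -0.143 -0.002] [0.472 0.013 0.028]
scene
[... 816 characters left out ...]
mid 0.59 [344. 158.] 253 [ 0.68  -0.064  0.024] [ 0.659 -0.094  0.001] [ 0.713 -0.039  0.101]
top screwdriver 0.55 [356. 236.] 303 [ 0.435 -0.097  0.022] [ 0.369 -0.148 -0.007] [0.472 0.018 0.037]
top wrench 0.8 [306. 178.] 182 [0.623 0.061 0.008] [ 0.588 -0.004 -0.003] [0.661 0.116 0.017]
top portafilter 0.78 [457. 159.] 907 [ 0.678 -0.426  0.024] [ 0.646 -0.58  -0.011] [ 0.729 -0.354  0.045]
top espresso_cup 0.77 [456. 248.] 576 [ 0.396 -0.405  0.012] [ 0.354 -0.454 -0.009] [ 0.431 -0.342  0.07 ]
top milk_jug 0.72 [186. 179.] 781 [0.621 0.44  0.043] [ 0.579  0.385 -0.008] [0.661 0.503 0.119]
top multimeter 0.83 [186. 246.] 1255 [0.408 0.436 0.036] [ 0.324  0.387 -0.007] [0.486 0.501 0.052]
```

View pics/top.png

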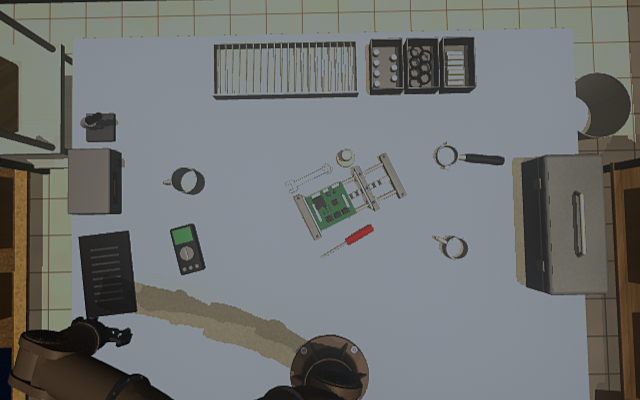

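The top view shows the holder's fixed jaw at about (307,215), the end block at (393,175) and the sliding jaw at (363,188). The tamper is at (345,158) and the screwdriver at (348,240). Next I fit the holder's axis from the depth data.

Run:
```python
from h import *
s=r.get_state();M=R.from_rotvec(s["eef_rot"]).as_matrix()
for n in ("scene","top"):
    c=r.capture(n);W=pts(c);d=r.cut_out(c,"jaw")[0]
    w=W[d["mask"]];w=w[(w[:,2]>.056)&(w[:,2]<.08)][:,:2]
    w=w[np.linalg.norm(w-np.median(w,0),axis=1)<.09]
    (cx,cy),sz,_=rr=cv2.minAreaRect((w*1000).astype(np.float32));vx,vy,x0,y0=cv2.fitLine(w.astype(np.float32),cv2.DIST_HUBER,0,.001,.001).ravel()
    print(n,len(w),rr,"dir",vx,vy,np.degrees(np.arctan2(vy,vx)))
print("tcp",s["tcp_pos"],M.round(3).tolist())
```

```text
scene 309 ((583.8489990234375, -122.96519470214844), (151.0604248046875, 23.25658416748047), 24.87541961669922) dir 0.90624756 0.42274746 25.008165
top 303 ((583.6913452148438, -124.62560272216797), (148.06622314453125, 22.605485916137695), 25.059200286865234) dir 0.90529376 0.42478606 25.13712
tcp [0.21010861 0.58863609 0.24830132] [[0.336, 0.942, 0.0], [0.942, -0.336, 0.0], [0.0, 0.0, -1.0]]
```

```bash
python3 -m handwheel '[[-1,-0.3,0.3,0,0.05],[-1,-0.9,0.95,0,0.1],[-1,-1.5,1.6,0,0.15],[-1,-2.1,2.25,0,0.2],[-1,-2.75,2.95,0,0.25],[-1,-3.4,3.65,0,0.3],[-1,-4.05,4.35,0,0.35],[-1,-4.7,5.05,0,0.4],[-1,-5.35,5.75,0,0.45],[-1,-6.0,6.45,0,0.5],[-1,-6.65,7.15,0,0.55],[-1,-7.3,7.85,0,0.6],[-1,-7.95,8.55,0,0.65],[-1,-8.6,9.25,0,0.7],[-1,-9.25,9.95,0,0.75],[-1,-9.9,10.65,0,0.79],[-1,-10.5,11.3,0,0.79],[-1,-11.1,11.95,0,0.79],[-1,-11.5,12.4,0,0.79],[-1,-11.64,12.55,0,0.79]]'
python3 - <<'E'
from h import *
c=r.capture("wrist");W=pts(c);np.save("w.npy",W);cv2.imwrite("pics/w1.png",c["img"][:,:,::-1])
s=r.get_state();print(s["t"],s["tcp_pos"],R.from_rotvec(s["eef_rot"]).as_matrix().round(4).tolist(),s["qpos"].round(2),s["ft_force"])
for l in ("jaw","board","holder"):
    for d in r.cut_out(c,l)[:1]:
        w=W[d["mask"]];w=w[~np.isnan(w[:,0])];print(l,d["p"],d["uv"],len(w),np.median(w,0).round(4))
        if l!="holder":
            lo,hi=((.06,.068) if l=="jaw" else (.045,.052))
            w=w[(w[:,2]>lo)&(w[:,2]<hi)][:,:2];w=w[np.linalg.norm(w-np.median(w,0),axis=1)<.1]
            print(cv2.minAreaRect((w*1000).astype(np.float32)))
E
```

```text
t: 3.3
tcp_pos: [0.6059, -0.1744, 0.2482]
eef_rot: [3.066, 0.676, -0.0]
ft_force: [-0.5, -0.3, -0.6]
gripper_width: 0.0001
3.35 [ 0.60591239 -0.17411292  0.24810125] [[0.9072, 0.4207, 0.0001], [0.4207, -0.9072, -0.002], [-0.0007, 0.0019, -1.0]] [-0.16  0.47  0.53  1.59 -0.26  1.15  0.86] [ 0.31123131 -0.86143104  0.51837199]
jaw 0.9 [319.2, 117.4] 4554 [ 0.5808 -0.1242  0.0636]
((581.9591064453125, -124.99462127685547), (149.5809783935547, 20.217966079711914), 24.972007751464844)
board 0.8 [316.8, 25.1] 6308 [ 0.5493 -0.0554  0.0486]
((549.1500854492188, -54.76362609863281), (112.14854431152344, 38.298614501953125), 25.052915573120117)
holder 0.81 [314.2, 130.2] 12391 [ 0.5965 -0.1469  0.0339]
```

View pics/w1.png

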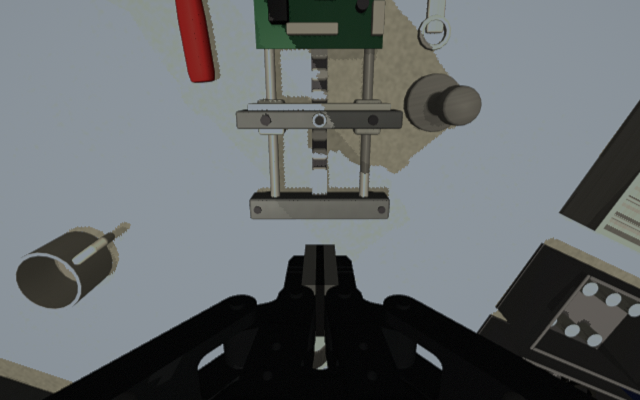

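The wrist view shows the jaw bar at rows 110–128 with its cap at (319,120). The board's near edge is at row 48 and the end block at row 207. The tamper, at (440,105), stands close to the bar's right end. Next I work out the travel needed.

```bash
cat >> h.py <<'E'
a=np.radians(25.05);EX=np.array([np.cos(a),np.sin(a)]);EY=np.array([-np.sin(a),np.cos(a)])
def meas(c):
    W=pts(c);o={}
    for l,lo,hi in (("jaw",.059,.067),("board",.045,.051),("holder",.030,.038),("tamper_mid",.005,.11)):
        D=r.cut_out(c,l)
        if not D: continue
        w=W[D[0]["mask"]];w=w[(w[:,2]>lo)&(w[:,2]<hi)]
        if len(w)<20: continue
        x=w[:,:2]@EX;y=w[:,:2]@EY
        o[l]=[len(w)]+[np.percentile(q,p).round(4) for q in(x,y) for p in (1,50,99)]
    return o
E
python3 - <<'E'
from h import *
c=r.capture("wrist")
for k,v in meas(c).items(): print(k,v)
t=r.get_state()["tcp_pos"][:2];print("tcp",t@EX,t@EY,r.get_state()["tcp_pos"])
W=pts(c)
for row in range(40,225,4):
    w=W[row,335:350];print(row,np.nanmedian(w[:,:2]@EY).round(4),np.nanmedian(w[:,2]).round(4),end=' | ')
E
```

```text
jaw [2722, np.float64(0.4013), np.float64(0.4745), np.float64(0.5472), np.float64(-0.3692), np.float64(-0.361), np.float64(-0.3515)]
board [5245, np.float64(0.4192), np.float64(0.4756), np.float64(0.5281), np.float64(-0.301), np.float64(-0.2792), np.float64(-0.2575)]
holder [3321, np.float64(0.4017), np.float64(0.4739), np.float64(0.5465), np.float64(-0.4679), np.float64(-0.4539), np.float64(-0.3455)]
tamper_mid [3282, np.float64(0.5639), np.float64(0.5841), np.float64(0.6072), np.float64(-0.375), np.float64(-0.3473), np.float64(-0.3227)]
tcp 0.47679224522924774 -0.4094870242695858 [ 0.60532501 -0.16909199  0.24853351]
40 -0.2887 0.0483 | 44 -0.292 0.0482 | 48 -0.2952 0.0481 | 52 -0.2985 0.0485 | 56 -0.2972 0.0003 | 60 -0.301 -0.0001 | 64 -0.3049 0.0004 | 68 -0.3087 0.0004 | 72 -0.3126 0.0 | 76 -0.3165 0.0006 | 80 -0.3205 0.0004 | 84 -0.3244 0.0002 | 88 -0.3284 0.0004 | 92 -0.3324 0.0004 | 96 -0.3365 0.0003 | 100 -0.3406 0.0004 | 104 -0.3447 0.0002 | 108 -0.3488 0.0009 | 112 -0.3499 0.0575 | 116 -0.3535 0.0571 | 120 -0.3565 0.0645 | 124 -0.36 0.0641 | 128 -0.3636 0.0641 | 132 -0.3671 0.0646 | 136 -0.3785 0.0003 | 140 -0.3829 0.0001 | 144 -0.3872 0.0005 | 148 -0.3917 0.0004 | 152 -0.3961 0.0003 | 156 -0.4007 0.0002 | 160 -0.4051 0.0007 | 164 -0.4097 0.0003 | 168 -0.4143 0.0004 | 172 -0.4189 0.0005 | 176 -0.4236 0.0001 | 180 -0.4283 0.0004 | 184 -0.433 0.0002 | 188 -0.4377 0.0004 | 192 -0.4426 0.0002 | 196 -0.4473 0.0005 | 200 -0.4456 0.0212 | 204 -0.4463 0.0329 | 208 -0.4502 0.0346 | 212 -0.4549 0.0343 | 216 -0.4593 0.0345 | 220 -0.464 0.0344 | 224 -0.482 0.0006 |
```

```bash
python3 -m handwheel '[[-1,-0.05,0,0.5,0],[-1,-0.05,0,1.2,0],[-1,-0.05,0,1.9,0],[-1,-0.05,0,2.6,0],[-1,-0.05,0,3.2,0],[-1,-0.05,0,3.6,0],[-1,-0.05,0,3.76,0],[-1,-0.05,0,3.76,0],[-1,-0.05,0,3.76,0]]'
python3 - <<'E'
from h import *
c=r.capture("wrist");cv2.imwrite("pics/w2.png",c["img"][:,:,::-1])
for k,v in meas(c).items(): print(k,v)
s=r.get_state();t=s["tcp_pos"];print("tcp",t[:2]@EX,t[:2]@EY,t,s["ft_force"],s["t"])
E
```

```text
t: 4.65
tcp_pos: [0.6038, -0.1716, 0.0614]
eef_rot: [3.066, 0.683, 0.002]
ft_force: [0.2, 0.3, 0.5]
gripper_width: 0.0002
jaw [15518, np.float64(0.4018), np.float64(0.4729), np.float64(0.547), np.float64(-0.3692), np.float64(-0.3604), np.float64(-0.3535)]
holder [1526, np.float64(0.401), np.float64(0.4737), np.float64(0.5477), np.float64(-0.4666), np.float64(-0.3475), np.float64(-0.3447)]
tamper_mid [13479, np.float64(0.5638), np.float64(0.5808), np.float64(0.6116), np.float64(-0.3744), np.float64(-0.346), np.float64(-0.3223)]
tcp 0.4742383340675267 -0.4110535398968462 [ 0.6036746  -0.1715925   0.06124598] [-0.44536834 -0.15062753 -0.27341182] 4.9
```

View pics/w2.png

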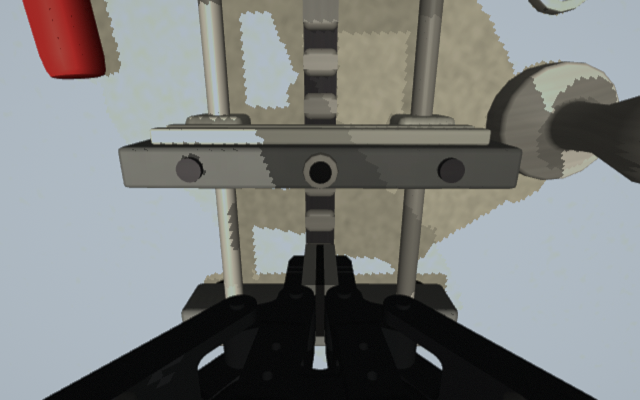

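The fingertip is on the bar's centre line, between the end block and the jaw, with about 30 mm to go and everything clear. Now I advance to contact.

```bash
python3 -m handwheel '[[-1,0,-0.15,0,0],[-1,0,-0.3,0,0],[-1,0,-0.45,0,0],[-1,0,-0.52,0,0],[-1,0,-0.55,0,0],[-1,0,-0.58,0,0]]'
python3 - <<'E'
from h import *
s=r.get_state();t=s["tcp_pos"];print("tcp",t[:2]@EX,t[:2]@EY,t[2],s["ft_force"][:2]@EY,s["ft_force"],s["t"])
E
```

```text
t: 5.5
tcp_pos: [0.5909, -0.1451, 0.0603]
eef_rot: [3.066, 0.683, 0.0]
ft_force: [-0.1, 0.4, 0.4]
gripper_width: -0.0004
tcp 0.4738228619058802 -0.3816618446810948 0.060348805961125004 0.4300331649029988 [-0.08688438  0.43407524  0.3762406 ] 5.5
```

```bash
python3 -m handwheel '[[-1,0,-0.02,0,0],[-1,0,-0.04,0,0],[-1,0,-0.06,0,0],[-1,0,-0.08,0,0]]'
python3 -m handwheel '[[-1,0,-0.02,0,0],[-1,0,-0.04,0,0],[-1,0,-0.06,0,0],[-1,0,-0.08,0,0]]'
python3 - <<'E'
from h import *
s=r.get_state();t=s["tcp_pos"];print("tcp",t[:2]@EX,t[:2]@EY,t[2],s["ft_force"][:2]@EY,s["ft_force"],s["t"])
c=r.capture("wrist")
for k,v in meas(c).items(): print(k,v)
E
```

```text
t: 5.9
tcp_pos: [0.5894, -0.1423, 0.0604]
eef_rot: [3.066, 0.681, 0.001]
ft_force: [1.8, -2.8, -1.5]
gripper_width: 0.0
t: 6.3
tcp_pos: [0.5871, -0.1372, 0.0602]
eef_rot: [-3.065, -0.683, 0.001]
ft_force: [0.4, -0.1, -0.4]
gripper_width: -0.0
tcp 0.47374758056089605 -0.3729067860841305 0.06019764218504916 -0.2254631234983778 [ 0.3592663  -0.08096193 -0.38987443] 6.3
jaw [13745, np.float64(0.4019), np.float64(0.4742), np.float64(0.547), np.float64(-0.3583), np.float64(-0.3487), np.float64(-0.3427)]
board [21961, np.float64(0.4194), np.float64(0.4768), np.float64(0.5273), np.float64(-0.3006), np.float64(-0.2835), np.float64(-0.2648)]
holder [1254, np.float64(0.4083), np.float64(0.4764), np.float64(0.5343), np.float64(-0.446), np.float64(-0.3361), np.float64(-0.3339)]
tamper_mid [13857, np.float64(0.5639), np.float64(0.5805), np.float64(0.6144), np.float64(-0.3738), np.float64(-0.3429), np.float64(-0.3213)]
```

The jaw has moved 11 mm and dropped into the 0.040 notch, as predicted, with the force back near zero. The remaining 40 mm agrees with the board edge. Next I push over the 0.060 notch.

```bash
for i in 1 2; do python3 -m handwheel '[[-1,0,-0.02,0,0],[-1,0,-0.04,0,0],[-1,0,-0.06,0,0],[-1,0,-0.08,0,0]]'|sed -n '2p;4p'; done
python3 -m handwheel '[[-1,0,-0.02,0,0],[-1,0,-0.04,0,0],[-1,0,-0.06,0,0],[-1,0,-0.08,0,0],[-1,0,-0.1,0,0],[-1,0,-0.12,0,0],[-1,0,-0.14,0,0],[-1,0,-0.16,0,0],[-1,0,-0.18,0,0],[-1,0,-0.2,0,0]]'
python3 - <<'E'
from h import *
s=r.get_state();t=s["tcp_pos"];print("tcp",t[:2]@EX,t[:2]@EY,t[2],s["ft_force"][:2]@EY,s["ft_force"],s["t"])
c=r.capture("wrist")
for k,v in meas(c).items(): print(k,v)
E
```

```text
tcp_pos: [0.586, -0.1348, 0.0604]
ft_force: [1.9, -3.9, -2.9]
tcp_pos: [0.5853, -0.1335, 0.0605]
ft_force: [5.3, -7.9, -6.9]
t: 8.35
tcp_pos: [0.5796, -0.1212, 0.0603]
eef_rot: [-3.066, -0.683, 0.0]
ft_force: [0.5, -0.8, -0.2]
gripper_width: 0.0001
tcp 0.473828696771727 -0.3551876630770469 0.060310700557505786 -0.9951088573047491 [ 0.53178682 -0.84988706 -0.21484299] 8.35
jaw [13580, np.float64(0.402), np.float64(0.4739), np.float64(0.547), np.float64(-0.3429), np.float64(-0.3333), np.float64(-0.3273)]
board [30408, np.float64(0.4193), np.float64(0.4749), np.float64(0.5284), np.float64(-0.3005), np.float64(-0.2724), np.float64(-0.2474)]
holder [1223, np.float64(0.4152), np.float64(0.484), np.float64(0.5339), np.float64(-0.3231), np.float64(-0.3207), np.float64(-0.3186)]
tamper_mid [13558, np.float64(0.5671), np.float64(0.5816), np.float64(0.615), np.float64(-0.3733), np.float64(-0.3412), np.float64(-0.3209)]
```

```bash
python3 -m handwheel '[[-1,0,-0.02,0,0],[-1,0,-0.04,0,0],[-1,0,-0.06,0,0],[-1,0,-0.08,0,0],[-1,0,-0.1,0,0]]'|sed -n '2p;4p'
python3 -m handwheel '[[-1,0,-0.02,0,0],[-1,0,-0.04,0,0],[-1,0,-0.06,0,0],[-1,0,-0.08,0,0]]'|sed -n '2p;4p'
python3 -m handwheel '[[-1,0,-0.02,0,0],[-1,0,-0.04,0,0],[-1,0,-0.06,0,0],[-1,0,-0.08,0,0],[-1,0,-0.1,0,0]]'|sed -n '2p;4p'
python3 - <<'E'
from h import *
s=r.get_state();t=s["tcp_pos"];print("tcp",t[:2]@EX,t[:2]@EY,t[2],s["ft_force"][:2]@EY,s["ft_force"],s["t"])
c=r.capture("wrist")
for k,v in meas(c).items(): print(k,v)
E
```

```text
tcp_pos: [0.5777, -0.1171, 0.0603]
ft_force: [0.1, 0.4, -0.5]
tcp_pos: [0.5772, -0.1161, 0.0605]
ft_force: [5.8, -9.5, -5.5]
tcp_pos: [0.5744, -0.1101, 0.0605]
ft_force: [2.1, -3.3, -1.3]
tcp 0.47372353772117026 -0.34290157388062975 0.06046163843069683 -3.888619847539545 [ 2.13344975 -3.2952541  -1.26954536] 10.0
jaw [13428, np.float64(0.4021), np.float64(0.4731), np.float64(0.547), np.float64(-0.3306), np.float64(-0.3211), np.float64(-0.3151)]
board [34700, np.float64(0.4193), np.float64(0.4747), np.float64(0.5278), np.float64(-0.3003), np.float64(-0.2645), np.float64(-0.235)]
holder [1195, np.float64(0.4156), np.float64(0.4881), np.float64(0.5348), np.float64(-0.3115), np.float64(-0.3085), np.float64(-0.3064)]
tamper_mid [13807, np.float64(0.5678), np.float64(0.5823), np.float64(0.615), np.float64(-0.373), np.float64(-0.3414), np.float64(-0.3207)]
```

```bash
python3 -m handwheel '[[-1,0,-0.02,0,0],[-1,0,-0.04,0,0],[-1,0,-0.06,0,0],[-1,0,-0.08,0,0],[-1,0,-0.1,0,0],[-1,0,-0.12,0,0],[-1,0,-0.14,0,0]]'|sed -n '2p;4p'
python3 - <<'E'
from h import *
s=r.get_state();t=s["tcp_pos"];print("tcp",t[:2]@EX,t[:2]@EY,t[2],s["ft_force"][:2]@EY,s["ft_force"],s["t"])
c=r.capture("wrist");cv2.imwrite("pics/w3.png",c["img"][:,:,::-1])
for k,v in meas(c).items(): print(k,v)
E
```

```text
tcp_pos: [0.5705, -0.1018, 0.0601]
ft_force: [-0.6, 0.2, -1.0]
tcp 0.4737468149214092 -0.3337883630771859 0.060061243680077855 0.43589639885996356 [-0.61733904  0.19262838 -1.02360297] 10.95
jaw [13426, np.float64(0.4021), np.float64(0.4738), np.float64(0.5469), np.float64(-0.3211), np.float64(-0.3116), np.float64(-0.3057)]
board [40263, np.float64(0.4195), np.float64(0.4757), np.float64(0.5284), np.float64(-0.3001), np.float64(-0.2579), np.float64(-0.2259)]
tamper_mid [14261, np.float64(0.5643), np.float64(0.5827), np.float64(0.6154), np.float64(-0.3725), np.float64(-0.3418), np.float64(-0.3207)]
```

View pics/w3.png

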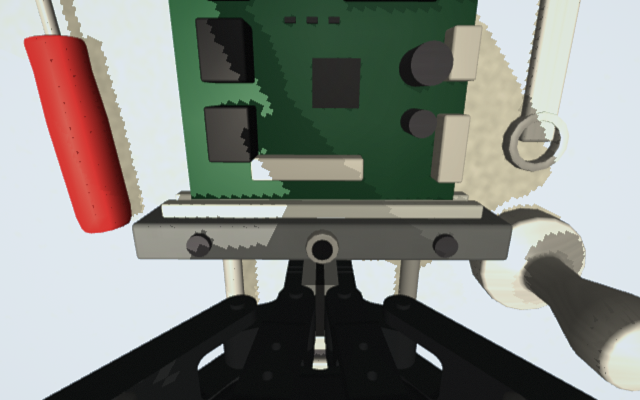

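The jaw's lips now cover the board's near edge at row 205 and the push has dropped to nothing. I hold still briefly and measure again.

```bash
python3 -m handwheel '[[-1,0,0,0,0],[-1,0,0,0,0],[-1,0,0,0,0]]'|sed -n '1p;2p;4p'
python3 - <<'E'
from h import *
for i in range(2):
    c=r.capture("wrist")
    for k,v in meas(c).items(): print(k,v)
s=r.get_state();t=s["tcp_pos"];print("tcp",t[:2]@EX,t[:2]@EY,t[2],s["ft_force"][:2]@EY,s["ft_force"],s["t"])
E
```

```text
t: 11.5
tcp_pos: [0.5709, -0.1027, 0.0603]
ft_force: [0.1, -0.7, -1.0]
jaw [13790, np.float64(0.4021), np.float64(0.4758), np.float64(0.5469), np.float64(-0.3182), np.float64(-0.3087), np.float64(-0.3027)]
board [37966, np.float64(0.4194), np.float64(0.4757), np.float64(0.5283), np.float64(-0.2974), np.float64(-0.2574), np.float64(-0.2267)]
tamper_mid [14435, np.float64(0.5641), np.float64(0.5826), np.float64(0.6154), np.float64(-0.3728), np.float64(-0.342), np.float64(-0.3208)]
jaw [13809, np.float64(0.4019), np.float64(0.475), np.float64(0.547), np.float64(-0.3182), np.float64(-0.3088), np.float64(-0.3026)]
board [37835, np.float64(0.4195), np.float64(0.4758), np.float64(0.5282), np.float64(-0.2972), np.float64(-0.2572), np.float64(-0.2267)]
tamper_mid [14438, np.float64(0.564), np.float64(0.5825), np.float64(0.6151), np.float64(-0.3728), np.float64(-0.3421), np.float64(-0.3208)]
tcp 0.4737389743271411 -0.33475073884842793 0.06029126187749357 -0.5310225175993895 [ 1.2759292   0.01017441 -0.5368798 ] 12.0
```

The jaw is home: its face moved 40.1 mm from the 0.040 notch, and the force is near zero. I back off and rise.

```bash
python3 -m handwheel '[[-1,0,0.1,0,0],[-1,0,0.25,0,0],[-1,0,0.4,0,0],[-1,0,0.5,0,0],[-1,0,0.6,0,0],[-1,0,0.6,-0.4,0],[-1,0,0.6,-1,0],[-1,0,0.6,-1.7,0],[-1,0,0.6,-2.4,0],[-1,0,0.6,-3,0],[-1,0,0.6,-3.4,0],[-1,0,0.6,-3.6,0],[-1,0,0.6,-3.6,0],[-1,0,0.6,-3.6,0]]'
python3 - <<'E'
from h import *
c=r.capture("wrist");cv2.imwrite("pics/w4.png",c["img"][:,:,::-1])
for k,v in meas(c).items(): print(k,v)
c=r.capture("top");W=pts(c)
for l in ("tamper_mid","screwdriver","wrench"):
    w=W[r.cut_out(c,l)[0]["mask"]];print(l,np.nanmedian(w,0).round(3))
E
```

```text
t: 13.4
tcp_pos: [0.5832, -0.1297, 0.2393]
eef_rot: [-3.066, -0.682, 0.002]
ft_force: [0.4, 0.1, 0.6]
gripper_width: -0.0005
jaw [2945, np.float64(0.4015), np.float64(0.4777), np.float64(0.5474), np.float64(-0.319), np.float64(-0.3109), np.float64(-0.3012)]
board [9093, np.float64(0.4192), np.float64(0.4715), np.float64(0.528), np.float64(-0.2964), np.float64(-0.2555), np.float64(-0.2156)]
holder [316, np.float64(0.4148), np.float64(0.4385), np.float64(0.5337), np.float64(-0.3281), np.float64(-0.3247), np.float64(-0.3006)]
tamper_mid [3225, np.float64(0.5641), np.float64(0.5845), np.float64(0.6125), np.float64(-0.373), np.float64(-0.3439), np.float64(-0.3221)]
tamper_mid [ 0.681 -0.062  0.024]Traceback (most recent call last):
  File "<stdin>", line 6, in <module>
IndexError: list index out of range
```

View pics/w4.png

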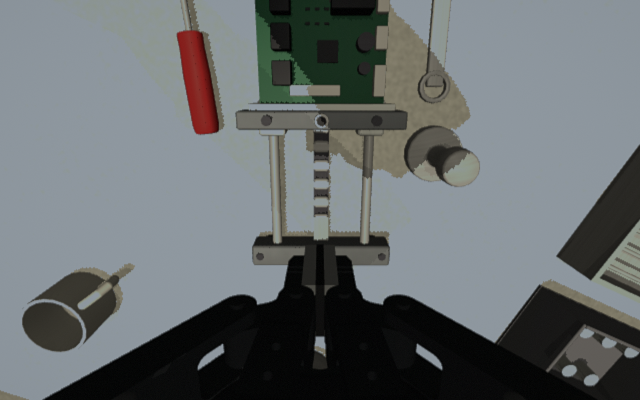

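The jaw sits at row 120 over the board's edge at row 103, with the notches it passed showing behind it. The tamper, screwdriver and wrench are where they were, and the tool is clear.

```bash
python3 -c "
from station import r
print(r.finish_job(), r.get_state()['t'])"
```

```text
the job is handed in; nothing more can be done
the job is handed in; nothing more can be done
```

The sliding jaw is in its last notch with its lips over the board's free edge, and I handed the job in at about 13.5 s. I pushed the middle of its outer face with the shut fingertips, over the 0.040 and 0.060 notches. Once it clicked home I backed off 30 mm and rose clear.

- **Jaw position:** the close-up camera put the jaw 40.1 mm past the 0.040 notch, which is home. The view from above after backing off gave 50.2 mm of total travel, against about 51 mm predicted from the board's edge.
- **Force:** the highest reading was about 12 N, while leaving the 0.060 notch. It was near zero at home. Readings came only at the end of each move, so brief peaks in between were not seen.
- **Board and bench:** the board looked undisturbed in the last wrist picture. Its near edge was at -0.301 to -0.300 m until the lips covered it. The tamper's last measured position was unchanged to 1–3 mm.
- **Failed check:** the last top-camera check found the tamper but not the screwdriver, and stopped before the wrench. Only the wrist picture shows those two, and both appear to be lying as before.

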